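# Square up a camera bracket and hold its hidden pivot bolt

### The job

The inspection camera's bracket has been knocked round on its foot and the camera arm has sagged. Using its upright knob, swivel the bracket back until it stands square on its foot; then reach down into the narrow gap behind the bracket's front plate, grip the hidden bolt head, turn it until the camera arm is level, and finish still holding the head so that it cannot turn while a colleague tightens the nut. Nothing but the bolt may carry the camera arm at the end, and the bottles and the screwdriver beside the bracket stay where they are.

Things in the scene. Friction and masses are not known exactly. Their poses are not given: they have to be found in the camera images.
- foot: Grey rectangular foot plate, 130 (x) x 160 (y) x 12 mm high, screwed to the bench (fixed). Origin: centre of its underside, on the upright swivel axis. Its own -x side is the front, towards the robot, at yaw 0; it may stand yawed by up to 0.15 rad.
- swivel (a joint): Angle (rad) of the bracket about the upright axis through the foot's centre, counter-clockwise from above positive; 0 = square, the plates parallel to the foot's long (y) sides. Range -0.8 to 0.8. Stiff: it stays where it is left and takes 0.5 N m to turn.
- knob_centre (a point): Centre of the black round swivel knob, 18 mm in diameter and 40 mm tall, upright, from 60 to 100 mm above the bench, 125 mm from the swivel axis on the bracket's +y (left) side, at the end of a low flat lever. Moves on a circle about the foot's centre; the x and y axes are the bracket's.
- bolt (a joint): Angle (rad) of pivot bolt, head and camera arm, keyed together, about the level bolt axis (the bracket's x); 0 = arm level, negative = sagging, grows as the camera end goes up. Range -0.30 to 0.30. Starts on its stop at -0.30; the arm's weight (0.1 to 0.25 N m) pulls it back there when the bolt is let go.
- head_centre (a point): Point on the bolt axis, 110 mm above the bench and 22 mm below the plates' tops, midway between the plates and on the swivel axis: the point to grip. Turns with the bolt: its x axis is the bolt axis, pointing to the rear, its y axis lies along the camera arm, away from the camera.
- bolt_head: Dark steel hexagon head, 24 mm across flats, 24 mm long, inside the gap, 8 mm behind the front plate, 12 mm off the rear one. Origin as head_centre. With the arm on its stop two flats stand upright, facing the bracket's -y and +y, to fit fingers coming straight down; they turn with the bolt. Leaning the gripper 0.30 rad about the bolt axis, its body towards the knob's side (+y), levels the arm.
- camera_arm: Aluminium bar 150 x 7 x 22 mm before the front plate, from 28 mm on the knob's side of the bolt to 122 mm on the other (-y, right) side, with a black camera (28 x 36 x 44 mm, lens 20 mm more below) on its right end, 112 mm from the bolt. Origin at head_centre; its y axis lies along the bar, level when the bolt reads 0.
- solvent_bottle: White plastic bottle with blue cap, 54 mm in diameter, 134 mm tall, standing to the right of the bracket; origin at the centre of its underside. Leave alone.
- flux_bottle: Small brown bottle, 27 mm in diameter, 61 mm tall, standing to the left of the bracket; origin at the centre of its underside. Leave alone.
- driver_green: Screwdriver with green handle, 163 x 21 mm, lying in front of the bracket; origin at the centre of its underside. Leave alone.
- gap_mouth (a point): Middle of the mouth of the bracket's gap, 132 mm above the bench, on the swivel axis; axes are the bracket's. The bracket is an aluminium U-channel open at the top and both ends: front and rear upright plates 100 mm long (y), 8 mm thick, tops 132 mm up, 44 mm gap between them (x), its floor 28 mm up.

How it is judged:
On the way, in this order (a step that is already met when the one before it is completed fails the run):
1. the bracket is turned square on its foot, the camera arm still sagging (value of joint swivel between -0.087 and 0.087 rad and value of joint bolt below -0.15 rad), for 0.2 s.
2. the fingers hold the bolt head and have brought the arm level (contact force between the fingers and bolt_head above 5 N and value of joint bolt between -0.07 and 0.07 rad), for 0.2 s.
At the end, for the whole second after the job is handed in: The bracket is square on its foot within 5 degrees (0.087 rad), the camera arm is level within 4 degrees (0.07 rad), the fingers press on the bolt head with more than 5 N, and nothing touches the camera arm; all this stays so while the arm holds on through the last second (all of step 2 and value of joint swivel between -0.087 and 0.087 rad and contact force between anything else and camera_arm below 0.5 N); the arm keeps its last pose, push and grip.
It fails at once if a bottle or the screwdriver is pushed more than 30 mm or tipped over (distance of any of solvent_bottle, flux_bottle, driver_green from where it was at the start of the episode above 0.03 m or angle between any of solvent_bottle, flux_bottle's own z axis and vertical above 0.5 rad).
It also fails if it takes over 40 s, if anything falls off the work surface, if the arm or the gripper's body presses on something with over 40 N, if the wrist force passes 120 N, or if a joint passes its speed limit or range.

### The arm

A 6-joint arm with a two-finger parallel gripper is mounted at the origin on a cart in front of the work surface, level with it; the furniture and walls round the work are solid. World frame = base frame: x ahead of the robot, y to its left, z up, the work surface at z = 0. Lengths are in m, angles in rad, forces in N, time in s.
With the tool pointing down it reaches from about 0.4 to 0.825 m from the base axis. Payload 7 kg.
Tool frame: the origin (TCP) lies midway between the tips of the shut fingers; the grasp point (between the pads) lies 19 mm behind it (tcp_to_grasp is the distance from the TCP to the grasp point, in m); z points along the fingers, y is the line along which they close (so a half turn about z gives the same grasp; the last joint's range is limited). The gripper opens to 88 mm and grips with 3 to 60 N. Pads are 19 mm wide; open, the fingers measure 130 mm over their backs; the gripper's body (78 mm by 193 mm) begins 47 mm behind the grasp point.
Start: joints at [-0.844, 0.359, 0.012, 0, -1.224, -0.288], TCP at [0.287, -0.611, 0.19] pointing down, gripper open.
Joint ranges: [-3.07, 3.07], [-1.43, 2.12], [-1.02, 1.25], [-3.03, 1.67], [-3.05, -0], [-3.03, 3.03]. Speed limits (rad/s): [2.39, 2.39, 3.01, 3.14, 3.14, 3.14].

### API

Orientations are given as a unit quaternion [x, y, z, w].
In Python, from bench import observe, snapshot, camera_model, sign_off, recognise, mark_of, tcp_to_grasp gives the robot as it stands.
- The arm moves only by the shell command python3 -m creep 'ROWS' [FORCE]. ROWS is JSON, one flat list of numbers, 5 for each row, row after row: the shift along the tool's x, y, z in cm, then the turn about the tool's z in degrees, then the finger opening in cm, from 0 to 8.76. A call has 1 to 20 rows; each row is the pose to reach, as a shift and turn from the pose commanded when the call began, along the tool's axes at that moment; what a row does not reach only later rows make up. A row lasts 1/8 s, in which the tool goes at most 62.5 mm and 10.7 degrees, less where a joint would pass 70% of its speed; a pose out of reach is approached as far as the arm can. A call with a gripper value outside its range is refused whole. The fingers move at their own pace and stop on an object; FORCE is the grip in N (left out, the last holds). Time passes only in rows, so rows that repeat a pose let the fingers close. It gives the time, the measured TCP pose, the force, the opening and the grip force at its end, in the units of the state.
- observe(): the state, without advancing time (a new reading comes with each control period).
- snapshot(name): name is "scene" or "top" or "wrist"; returns (picture, depth): 480x640x3 uint8, red, green, blue; 480x640 float32, m along the optical axis (not along the pixel's ray), 0 where there is no reading.
- camera_model(name): a dict with "fx", "fy", "cx", "cy" (pixels), "dist_coeffs" ([k1, k2, p1, p2, k3] as OpenCV has them; the pictures are not rectified), "position" and "rotation" of the camera in the world. Camera axes: x right, y up, looking along -z (the intrinsics and any distortion apply to the point x, -y, -z); pixel columns grow to the right and rows downward; lengths in m; the calibration is good to about 2 mm. A picture is of the moment at which its call begins: read the wrist's pose just before it. camera_model takes no time and is no camera call; for the wrist camera it gives the pose at the moment of the call.
- sign_off(): hands the job in; it is judged then, once.
Trained networks look in the newest picture that a camera, given by its name, has taken for a name from the list of things; names that differ only in an ending like _2 or _b are one class to them, and where a whole thing is asked for, a point or a joint stands for the part that bears it (a point fixed in the world has none). Each returns a list of dicts, best first, with "p" (0 to 1); they miss things now and then, are a little off and sometimes report something else, mostly with a low value. They report only what shows in the picture. A call takes as long as a camera call.
- recognise(camera, target): "point" ([row, column] in pixels, amid what is visible of it).
- mark_of(camera, target): "point" ([row, column] in pixels: a listed point, or the origin of a listed thing).
The state is a dict: "time": time; "joint_positions": joint angles; "joint_vel": joint speeds; "effort": joint torques, N m; "eef_pos": TCP position; "orientation": TCP orientation; "force": force on the tool from outside, world axes, zero at the start; "wrist_torque": the same for the moment, N m; "gripper_width": finger opening in m; "gripper_force": force on a finger pad.
Only numpy, scipy, OpenCV 4.12 (cv2) and the standard library are available. Lean on these libraries where they do the work, as an engineer would, in place of code of your own. Each camera call takes 0.05 s, during which the arm holds its last target. There are 200 camera calls.

## Working session

There is one attempt and no reset: what is moved stays moved. The work goes in short steps, Python scripts to look and compute and a shell command to move; the robot and the scene stay as the last step left them, time stands still between calls to the robot, and variables do not carry over. Pictures are saved under pics/ and viewed, at most 10 in all, crops included, and the job is handed in when it is done.

```bash
mkdir -p pics; ls; cat > h.py <<'E'
import numpy as np, cv2
from bench import *
from scipy.spatial.transform import Rotation as R
def Rm(m):
    r=np.array(m['rotation'],float)
    return r if r.shape==(3,3) else R.from_quat(r).as_matrix()
def ray(m,p):
    K=np.array([[m['fx'],0,m['cx']],[0,m['fy'],m['cy']],[0,0,1.]])
    u=cv2.undistortPoints(np.array([[[p[1],p[0]]]],float),K,np.array(m['dist_coeffs'],float))[0,0]
    return Rm(m)@np.array([u[0],-u[1],-1.])
def at_z(m,p,z):
    d=ray(m,p);o=np.array(m['position']);return o+d*(z-o[2])/d[2]
def at_d(m,p,depth):
    d=depth[int(round(p[0])),int(round(p[1]))];return np.array(m['position'])+ray(m,p)*d
def tri(obs):
    A=np.zeros((3,3));b=np.zeros(3)
    for m,p in obs:
        d=ray(m,p);d/=np.linalg.norm(d);P=np.eye(3)-np.outer(d,d);A+=P;b+=P@np.array(m['position'])
    return np.linalg.solve(A,b)
def shot(n,f=None):
    m=camera_model(n);i,d=snapshot(n)
    if f: cv2.imwrite('pics/'+f,i[:,:,::-1])
    return m,i,d
E
python3 - <<'E'
from h import *
np.set_printoptions(precision=4,suppress=True)
ms={}
for n in('scene','top'):
    ms[n]=(shot(n,n+'0.png'))
    print(n,ms[n][0]['position'],ms[n][0]['rotation'])
for t in('knob_centre','head_centre','gap_mouth','foot','camera_arm','solvent_bottle','flux_bottle','driver_green'):
    o=[]
    for n in ms:
        r=mark_of(n,t)[:2]
        if r:
            o.append((ms[n][0],r[0]['point']))
            print(t,n,[(x['p'],x['point']) for x in r],at_d(ms[n][0],r[0]['point'],ms[n][2]))
    if len(o)==2: print('  tri',tri(o))
s=observe();print(s['eef_pos'],s['orientation'],tcp_to_grasp)
E
```

```text
pics
scene [-0.326  -0.5506  0.71  ] [ 0.4433 -0.2271 -0.4103  0.7639]
top [0.4904 0.061  1.0442] [-0.0069  0.0185  0.7163 -0.6975]
knob_centre scene [(0.66, [264.7, 305.9])] [ 0.5495  0.1107 -0.0014]
knob_centre top [(0.8, [285.5, 323.6]), (0.26, [241.1, 376.2])] [ 0.428   0.0441 -0.004 ]
  tri [0.4386 0.0383 0.0846]
head_centre scene [(0.45, [254.2, 360.8])] [ 0.4918 -0.0749  0.1209]
head_centre top [(0.42, [242.8, 376.0])] [ 0.516  -0.0587  0.1225]
  tri [ 0.5164 -0.0609  0.1033]
gap_mouth scene [(0.9, [245.9, 363.5]), (0.39, [265.5, 304.8])] [ 0.5238 -0.0624  0.1205]
gap_mouth top [(0.88, [245.3, 376.7])] [ 0.5111 -0.0595  0.1253]
  tri [ 0.5135 -0.0633  0.1254]
foot scene [(0.63, [296.1, 363.4])] [ 0.49   -0.0845  0.0197]
foot top [(0.82, [243.2, 366.3])] [ 0.5185 -0.0504  0.024 ]
  tri [ 0.5227 -0.0591 -0.0115]
camera_arm scene [(0.97, [251.5, 358.7])] [ 0.4883 -0.0718  0.1282]
camera_arm top [(0.9, [242.6, 374.1])] [ 0.5165 -0.055   0.1225]
  tri [ 0.5165 -0.0561  0.1085]
solvent_bottle scene [(0.75, [322.4, 472.7])] [ 0.5363 -0.3114  0.0156]
solvent_bottle top [(0.81, [221.0, 475.1])] [ 0.5577 -0.2757  0.0676]
  tri [ 0.5635 -0.3027 -0.0072]
flux_bottle scene [(0.74, [263.1, 270.7])] [0.4979 0.177  0.0082]
flux_bottle top [(0.68, [255.4, 259.4])] [0.4982 0.1803 0.0328]
  tri [0.4998 0.1817 0.0056]
driver_green scene [(0.8, [324.2, 323.8])] [ 0.3795 -0.0569  0.0065]
driver_green top [(0.61, [303.1, 363.0]), (0.45, [223.0, 475.6])] [ 0.3883 -0.0405  0.013 ]
  tri [ 0.3888 -0.0455 -0.0052]
[ 0.2867 -0.611   0.1902] [-0.2176  0.976   0.      0.    ] 0.0188
```

View pics/top0.png

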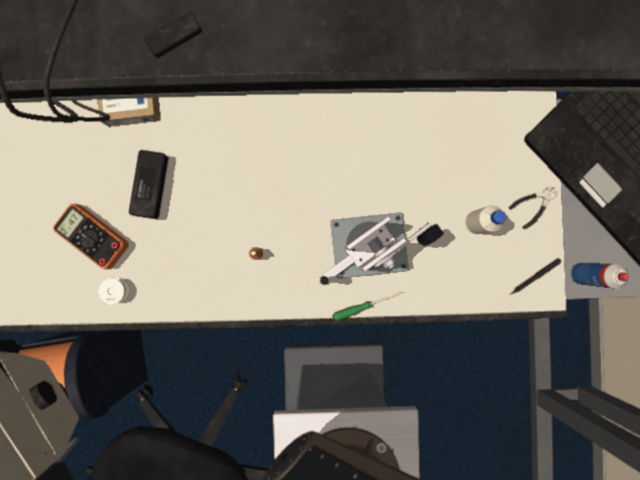

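View pics/scene0.png

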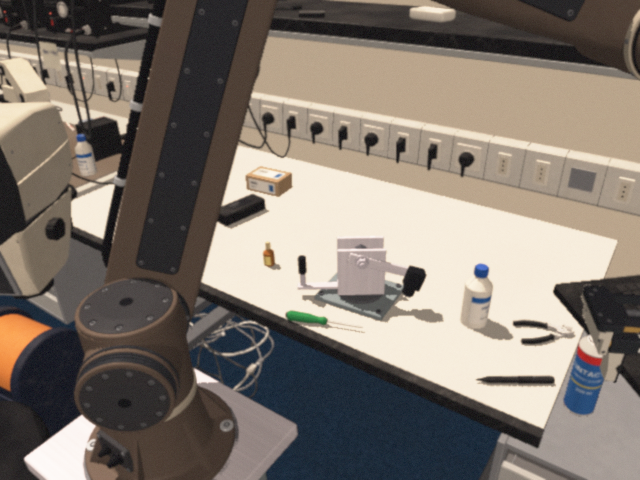

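```bash
cat >> h.py <<'E'
np.set_printoptions(precision=4,suppress=True)
def go(pos,az=None):
    """tool shift (cm) to world TCP pos; turn (deg) to put tool y at azimuth az"""
    s=observe();T=R.from_quat(s['orientation']).as_matrix()
    print('shift',(T.T@(np.array(pos)-s['eef_pos'])*100).round(2),end=' ')
    cur=np.degrees(np.arctan2(T[1,1],T[0,1]))
    if az is not None:
        d=(cur-az+90)%180-90;print('turn',round(d,1),end=' ')
    print('y az now',round(cur,1),'z',T[:,2],'tcp',np.array(s['eef_pos']),'t',s['time'],'j',np.array(s['joint_positions']))
E
python3 -m creep; python3 - <<'E'
from h import *
go([.42,-.0,.33],20)
m,i,d=shot('top')
for r in range(300,480,30):
    print(r,[tuple(at_d(m,(r,c),d).round(2)) for c in (480,540,600,630)])
E
```

```text
shift [-38.02  49.65 -13.98] turn -84.9 y az now 115.1 z [ 0.  0. -1.] tcp [ 0.2867 -0.611   0.1902] t 0.9 j [-0.8439  0.3586  0.0119 -0.     -1.2241 -0.2881]
300 [(np.float64(0.39), np.float64(-0.3), np.float64(-0.0)), (np.float64(0.38), np.float64(-0.44), np.float64(-0.0)), (np.float64(0.3), np.float64(-1.01), np.float64(-0.7)), (np.float64(0.31), np.float64(-1.02), np.float64(-0.53))]
330 [(np.float64(0.19), np.float64(-0.57), np.float64(-0.77)), (np.float64(0.2), np.float64(-0.77), np.float64(-0.69)), (np.float64(0.19), np.float64(-1.0), np.float64(-0.69)), (np.float64(0.21), np.float64(-1.02), np.float64(-0.54))]
360 [(np.float64(0.08), np.float64(-0.56), np.float64(-0.76)), (np.float64(0.08), np.float64(-0.77), np.float64(-0.7)), (np.float64(0.07), np.float64(-1.01), np.float64(-0.7)), (np.float64(0.1), np.float64(-1.02), np.float64(-0.55))]
390 [(np.float64(-0.04), np.float64(-0.56), np.float64(-0.76)), (np.float64(-0.02), np.float64(-0.75), np.float64(-0.67)), (np.float64(-0.02), np.float64(-0.97), np.float64(-0.64)), (np.float64(0.0), np.float64(-1.02), np.float64(-0.55))]
420 [(np.float64(-0.15), np.float64(-0.56), np.float64(-0.76)), (np.float64(-0.14), np.float64(-0.76), np.float64(-0.69)), (np.float64(-0.02), np.float64(-0.78), np.float64(-0.34)), (np.float64(-0.04), np.float64(-0.91), np.float64(-0.39))]
450 [(np.float64(-0.27), np.float64(-0.55), np.float64(-0.76)), (np.float64(-0.25), np.float64(-0.75), np.float64(-0.69)), (np.float64(-0.28), np.float64(-1.01), np.float64(-0.72)), (np.float64(-0.04), np.float64(-0.75), np.float64(-0.15))]invalid input
```

```bash
python3 -m creep '[-2,3,-6,0,8.7, -5,7,-12,-10,8.7, -9,12,-14,-20,8.7, -13,17,-14,-30,8.7, -17,22,-14,-40,8.7, -21,27,-14,-50,8.7, -25,32,-14,-60,8.7, -29,38,-14,-70,8.7, -33,43,-14,-80,8.7, -36,47,-14,-85,8.7, -38,49.6,-14,-85,8.7, -38,49.6,-14,-85,8.7, -38,49.6,-14,-85,8.7]'
python3 - <<'E'
from h import *
go([.45,0,.33],20)
m,i,d=shot('wrist','w1.png');print(m['position'],m['rotation'])
for t in('knob_centre','head_centre','gap_mouth','foot','camera_arm'):
    for r in mark_of('wrist',t)[:2]: print(t,r['p'],r['point'],at_d(m,r['point'],d))
E
```

```text
time: 2.58
eef_pos: [0.4199, -0.0004, 0.3302]
orientation: [0.82, -0.572, 0.0, 0.0]
force: [0.5, 0.4, -0.5]
gripper_width: 0.0869
gripper_force: 0.0
shift [ 1.   -2.84  0.02] turn 0.2 y az now -159.8 z [ 0.     -0.0001 -1.    ] tcp [ 0.4199 -0.0004  0.3302] t 2.575 j [ 0.4735 -0.1459 -0.2525  0.0001 -1.4642 -0.1206]
[ 0.4475 -0.0771  0.5245] [ 0.027  -0.1508  0.9729 -0.1732]
knob_centre 0.56 [220.4, 284.8] [0.447 0.04  0.101]
head_centre 0.62 [127.7, 259.4] [ 0.5101 -0.0606  0.122 ]
gap_mouth 0.85 [125.9, 251.9] [ 0.5188 -0.0596  0.1223]
foot 0.59 [126.5, 269.5] [ 0.4475 -0.0771  0.5245]
camera_arm 0.66 [129.5, 272.0] [ 0.4955 -0.0638  0.124 ]
camera_arm 0.66 [223.4, 284.9] [0.4455 0.0443 0.0995]
```

View pics/w1.png

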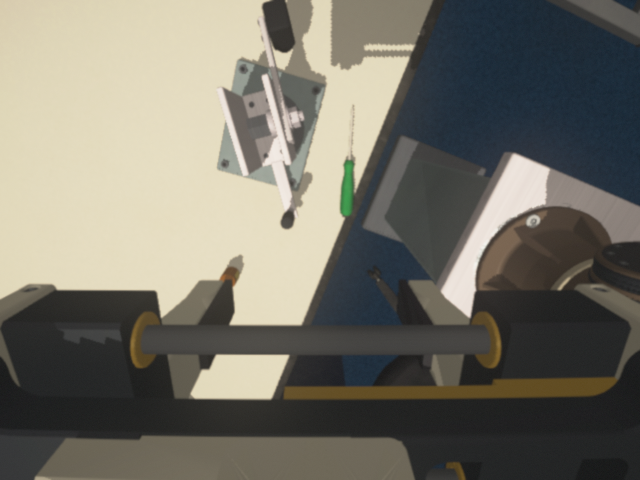

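```bash
python3 - <<'E'
from h import *
m,i,d=shot('wrist')
c=[at_z(m,p,.012) for p in ((60,240),(88,325),(190,297),(168,218))]
for x in c:print(x)
print('centre',np.mean(c,0), [np.degrees(np.arctan2(*(c[a]-c[b])[[1,0]])) for a,b in((3,0),(2,1),(0,1),(3,2))],[np.linalg.norm(c[a]-c[b]) for a,b in((3,0),(2,1),(0,1),(3,2))])
mt,it,dt=shot('top')
k=mark_of('wrist','knob_centre')[0]['point'];kt=mark_of('top','knob_centre')[0]['point'];g=mark_of('wrist','gap_mouth')[0]['point'];gt=mark_of('top','gap_mouth')[0]['point']
K=tri([(m,k),(mt,kt)]);G=tri([(m,g),(mt,gt)]);print(K,at_z(m,k,.08),at_z(mt,kt,.08));print(G,at_z(m,g,.132),at_z(mt,gt,.132))
# foot by colour at plane .012, top view & wrist
for mm,ii in((m,i),(mt,it)):
    print(ii[int(150 if mm is m else 222), int(308 if mm is m else 345)])
v=K-G;print(np.hypot(*v[:2]),np.degrees(np.arctan2(-v[0],v[1])))
cv2.imwrite('pics/w2.png',cv2.resize(i[40:240,190:370,::-1],None,fx=3,fy=3,interpolation=2))
go([K[0],K[1],.2],20)
E
```

```text
[ 0.5796 -0.1349  0.012 ]
[ 0.4551 -0.1413  0.012 ]
[0.4448 0.0107 0.012 ]
[0.5693 0.0199 0.012 ]
centre [ 0.5122 -0.0614  0.012 ] [np.float64(93.80742851394972), np.float64(93.88949816527644), np.float64(2.917104889991622), np.float64(4.23685624026387)] [np.float64(0.15520289324798942), np.float64(0.15233002569123008), np.float64(0.1246661853984332), np.float64(0.12487283711665771)]Traceback (most recent call last):
  File "<stdin>", line 7, in <module>
IndexError: list index out of range
```

```bash
python3 - <<'E'
from h import *
m=camera_model('wrist');mt=camera_model('top')
k=(220.4,284.8);kt=(285.5,323.6);g=(125.9,251.9);gt=(245.3,376.7)
K=tri([(m,k),(mt,kt)]);G=tri([(m,g),(mt,gt)]);print(K,at_z(m,k,.08),at_z(mt,kt,.08));print(G,at_z(m,g,.132),at_z(mt,gt,.132))
K2=tri([(m,k),(mt,kt),(camera_model('scene'),(264.7,305.9))]);print(K2)
v=K-G;print(np.hypot(*v[:2]),np.degrees(np.arctan2(-v[0],v[1])))
go([K[0],K[1],.2],20)
E
```

```text
[0.4404 0.0442 0.0888] [0.4472 0.0452 0.08  ] [0.433  0.0455 0.08  ]
[ 0.5129 -0.0593  0.1424] [ 0.517  -0.0608  0.132 ] [ 0.5109 -0.0587  0.132 ]
[0.4425 0.041  0.0831]
0.12640393889284923 35.0072549792248
shift [-3.55 -3.47 13.02] turn 0.1 y az now -159.9 z [ 0.0001  0.     -1.    ] tcp [ 0.42   -0.001   0.3302] t 3.075 j [ 0.4718 -0.1457 -0.2525 -0.     -1.464  -0.1212]
```

```bash
python3 -m creep '[-3.3,-3.5,6,0,8.7, -3.3,-3.5,12,0,8.7, -3.3,-3.5,17,0,8.7, -3.3,-3.5,22,0,8.7, -3.3,-3.5,26.2,0,8.7, -3.3,-3.5,26.2,0,1, -3.3,-3.5,26.2,0,1, -3.3,-3.5,26.2,0,1, -3.3,-3.5,26.2,0,1, -3.3,-3.5,26.2,0,1]' 25
python3 - <<'E'
from h import *
go([.505,.064,.068]);print(observe()['gripper_width'],observe()['force'])
E
```

```text
time: 4.32
eef_pos: [0.4419, 0.0426, 0.0689]
orientation: [0.82, -0.573, 0.0, -0.001]
force: [-0.2, -0.3, -0.6]
gripper_width: 0.0425
gripper_force: 0.0
shift [ 0.17 -6.66  0.09] y az now -159.9 z [ 0.0012  0.0007 -1.    ] tcp [0.4419 0.0426 0.0689] t 4.325 j [ 0.543   0.098  -0.6467  0.     -0.8246 -0.1915]
0.04249164524051023 [-0.1798 -0.2852 -0.6232]
```

```bash
python3 -m creep '[0,0,0,0,1, 0,0,0,0,1, 0,0,0,0,1, 0,0,0,0,1, 0,0,0,0,1]' 25
python3 - <<'E'
from h import *
m=camera_model('wrist');m,i,d=shot('wrist')
go([.505,.064,.068]);print(observe()['gripper_width'],observe()['force'],observe()['gripper_force'])
E
```

```text
time: 4.95
eef_pos: [0.4415, 0.0425, 0.0681]
orientation: [0.82, -0.573, -0.0, 0.0]
force: [-0.5, -0.3, 0.1]
gripper_width: 0.01
gripper_force: 0.0
shift [ 0.16 -6.7   0.01] y az now -159.9 z [-0.0001 -0.     -1.    ] tcp [0.4415 0.0424 0.0681] t 5.0 j [ 0.543   0.0994 -0.6472 -0.     -0.8243 -0.1915]
0.010106483134764742 [ 0.1489 -0.0527 -0.5089] 0.0
```

```bash
python3 - <<'E'
from h import *
m,i,d=shot('scene');i=i[180:340,230:450]
j=shot('wrist')[1]
cv2.imwrite('pics/c3.png',np.hstack([cv2.resize(i,None,fx=2.2,fy=2.2)[:,:,::-1][:352],cv2.resize(j[:,:,::-1],(469,352))])[:, :800])
E
```

```text
(no output)
```

View pics/c3.png

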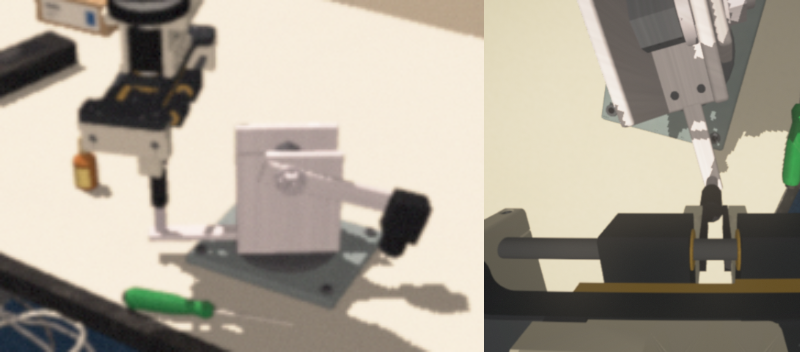

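```bash
python3 - <<'E'
from h import *
m,i,d=shot('wrist')
r=mark_of('wrist','knob_centre');print([(x['p'],x['point']) for x in r[:2]])
for p in [(258,311)]+[x['point'] for x in r[:1]]:
    print(at_z(m,p,.1),at_z(m,p,.08),at_d(m,p,d))
    go(at_z(m,p,.08)*[1,1,0]+[0,0,.068])
E
```

```text
[(0.68, [277.3, 305.9])]
[0.4495 0.0252 0.1   ] [0.4471 0.0325 0.08  ] [0.4463 0.0348 0.0738]
shift [ 1.12 -0.18  0.01] y az now -159.9 z [-0. -0. -1.] tcp [0.4415 0.0424 0.0681] t 5.2 j [ 0.543   0.0993 -0.6473 -0.     -0.8243 -0.1915]
[0.4483 0.0366 0.1   ] [0.4457 0.0453 0.08  ] [0.4481 0.0371 0.0987]
shift [-0.12 -0.49  0.01] y az now -159.9 z [-0. -0. -1.] tcp [0.4415 0.0424 0.0681] t 5.2 j [ 0.543   0.0993 -0.6473 -0.     -0.8243 -0.1915]
```

```bash
python3 -m creep '[0,0,0,0,6, 0,0,0,0,6, 0,0,0,0,6, 0,0,0,0,6, 1.4,-0.3,0,0,6, 1.4,-0.3,0,0,1, 1.4,-0.3,0,0,1, 1.4,-0.3,0,0,1, 1.4,-0.3,0,0,1, 1.4,-0.3,0,0,1, 1.4,-0.3,0,0,1]' 25
python3 - <<'E'
from h import *
i=shot('wrist','w4.png')[1]
go([.505,.064,.068]);print(observe()['gripper_width'],observe()['force'],observe()['gripper_force'])
E
```

```text
time: 6.58
eef_pos: [0.4492, 0.0304, 0.0682]
orientation: [0.82, -0.572, 0.0, -0.0]
force: [1.0, 0.4, -0.2]
gripper_width: 0.0112
gripper_force: 0.0
shift [-1.23 -6.4   0.02] y az now -159.8 z [ 0.0001  0.     -1.    ] tcp [0.4492 0.0304 0.0682] t 6.625 j [ 0.5077  0.1104 -0.634   0.     -0.8263 -0.156 ]
0.010626667722137302 [-0.2558 -0.042  -0.4948] 0.0
```

View pics/w4.png

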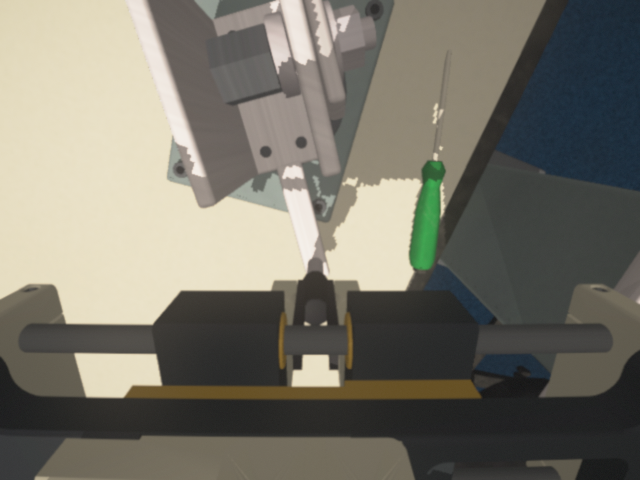

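```bash
python3 - <<'E'
from h import *
m,i,d=shot('wrist')
print(m['position'])
s=observe();T=R.from_quat(s['orientation']).as_matrix();t=np.array(s['eef_pos'])
for p in [(275,315),(290,315),(300,315),(312,315),(318,315),(265,317)]:
    q=at_d(m,p,d); print(p,q,'tool',T.T@(q-t),'z.1',T.T@(at_z(m,p,.1)-t))
# project tool points
K=np.array([[m['fx'],0,m['cx']],[0,m['fy'],m['cy']],[0,0,1.]])
for q in([0,0,0],[0,0,-.019],[.0095,0,0],[.0095,0,-.03],[-.0095,0,-.03],[.0095,.005,0],[0.0095,-.005,0]):
    c=Rm(m).T@(T@np.array(q)+t-np.array(m['position']));c=c*[1,-1,-1]
    print(q,cv2.projectPoints(c[None],np.zeros(3),np.zeros(3),K,np.array(m['dist_coeffs'],float))[0].ravel())
mt,it,dt=shot('top');print([(x['p'],x['point'],at_z(mt,x['point'],.08)) for x in mark_of('top','knob_centre')[:2]])
ms,is_,ds=shot('scene');print([(x['p'],x['point'],at_z(ms,x['point'],.08)) for x in mark_of('scene','knob_centre')[:2]])
cv2.imwrite('pics/s5.png',np.hstack([cv2.resize(is_[210:330,260:380,::-1],(390,390)),cv2.resize(it[230:330,300:400,::-1],(390,390))]))
E
```

```text
[ 0.4766 -0.0464  0.2625]
(275, 315) [0.4468 0.0354 0.0671] tool [-0.0055  0.0005  0.0011] z.1 [ 0.0092  0.0005 -0.0318]
(290, 315) [0.4469 0.035  0.0891] tool [-0.0051  0.0005 -0.0209] z.1 [ 0.0003  0.0005 -0.0318]
(300, 315) [0.4465 0.036  0.0992] tool [-0.0062  0.0005 -0.031 ] z.1 [-0.0058  0.0005 -0.0318]
(312, 315) [0.444  0.0428 0.0996] tool [-0.0134  0.0005 -0.0315] z.1 [-0.0132  0.0005 -0.0318]
(318, 315) [0.4426 0.0466 0.0993] tool [-0.0174  0.0005 -0.0311] z.1 [-0.017   0.0005 -0.0318]
(265, 317) [0.4447 0.0368 0.0452] tool [-0.0076  0.0019  0.023 ] z.1 [ 0.0149  0.0016 -0.0318]
[0, 0, 0] [314.1575 267.7455]
[0, 0, -0.019] [314.0732 280.4767]
[0.0095, 0, 0] [314.1361 253.6838]
[0.0095, 0, -0.03] [313.9893 273.048 ]
[-0.0095, 0, -0.03] [314.0433 304.4437]
[0.0095, 0.005, 0] [322.1326 253.6792]
[0.0095, -0.005, 0] [306.1397 253.688 ]
[]
[(0.85, [264.7, 303.6], array([0.4467, 0.0392, 0.08  ])), (0.54, [251.5, 359.7], array([ 0.557, -0.034,  0.08 ]))]
```

View pics/s5.png

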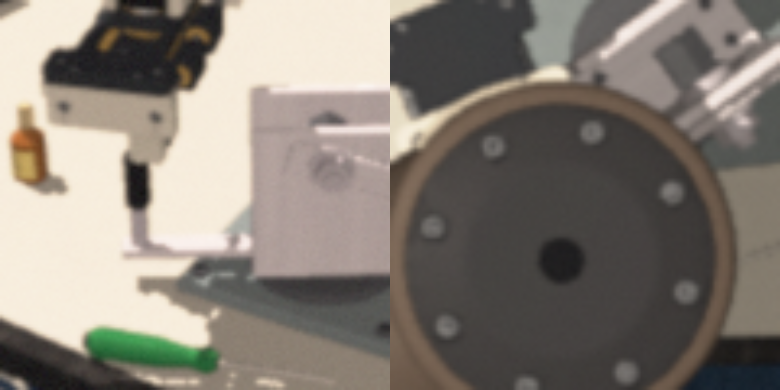

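```bash
python3 - <<'E'
from h import *
m,i,d=shot('wrist')
s=observe();T=R.from_quat(s['orientation']).as_matrix();t=np.array(s['eef_pos'])
for c in (277,283,288,296,303,315,330,338,345,352):
    print(c,[(r,tuple((1000*T.T@(at_d(m,(r,c),d)-t)).round().astype(int))) for r in range(276,372,10)])
E
```

```text
277 [(276, (np.int64(-37), np.int64(-32), np.int64(69))), (286, (np.int64(11), np.int64(-18), np.int64(-49))), (296, (np.int64(37), np.int64(-10), np.int64(-110))), (306, (np.int64(38), np.int64(-9), np.int64(-116))), (316, (np.int64(38), np.int64(-9), np.int64(-121))), (326, (np.int64(37), np.int64(-9), np.int64(-125))), (336, (np.int64(35), np.int64(-9), np.int64(-126))), (346, (np.int64(32), np.int64(-9), np.int64(-126))), (356, (np.int64(30), np.int64(-9), np.int64(-127))), (366, (np.int64(26), np.int64(-9), np.int64(-126)))]
283 [(276, (np.int64(-36), np.int64(-27), np.int64(69))), (286, (np.int64(11), np.int64(-15), np.int64(-48))), (296, (np.int64(38), np.int64(-8), np.int64(-111))), (306, (np.int64(37), np.int64(-8), np.int64(-114))), (316, (np.int64(35), np.int64(-8), np.int64(-117))), (326, (np.int64(34), np.int64(-8), np.int64(-119))), (336, (np.int64(32), np.int64(-8), np.int64(-122))), (346, (np.int64(30), np.int64(-8), np.int64(-123))), (356, (np.int64(27), np.int64(-8), np.int64(-123))), (366, (np.int64(23), np.int64(-8), np.int64(-122)))]
288 [(276, (np.int64(-36), np
[... 3476 characters left out ...]
64(-119))), (346, (np.int64(28), np.int64(9), np.int64(-119))), (356, (np.int64(25), np.int64(9), np.int64(-120))), (366, (np.int64(22), np.int64(9), np.int64(-120)))]
352 [(276, (np.int64(-36), np.int64(32), np.int64(67))), (286, (np.int64(11), np.int64(18), np.int64(-49))), (296, (np.int64(38), np.int64(11), np.int64(-112))), (306, (np.int64(38), np.int64(10), np.int64(-117))), (316, (np.int64(38), np.int64(10), np.int64(-122))), (326, (np.int64(37), np.int64(10), np.int64(-124))), (336, (np.int64(34), np.int64(10), np.int64(-125))), (346, (np.int64(32), np.int64(10), np.int64(-126))), (356, (np.int64(29), np.int64(10), np.int64(-126))), (366, (np.int64(27), np.int64(10), np.int64(-126)))]
```

```bash
python3 -m creep '[-1.4,0,0,0,6, -1.4,0,0,0,6, -1.4,0,0,0,6, -1.4,0,0,0,6, -1.4,0,2,0,6, -1.4,0,4.2,0,6, -1.4,0,4.2,0,1, -1.4,0,4.2,0,1, -1.4,0,4.2,0,1, -1.4,0,4.2,0,1, -1.4,0,4.2,0,1, -1.4,0,4.2,0,1]' 25
python3 - <<'E'
from h import *
go([.505,.064,.068]);print(observe()['gripper_width'],observe()['force'],observe()['gripper_force'])
E
```

```text
time: 8.43
eef_pos: [0.4446, 0.0436, 0.0265]
orientation: [0.82, -0.572, 0.0, -0.0]
force: [-1.3, -0.4, 4.9]
gripper_width: 0.0176
gripper_force: 25.0
shift [ 0.17 -6.38 -4.14] y az now -159.8 z [ 0.0006  0.0002 -1.    ] tcp [0.4446 0.0436 0.0265] t 8.425 j [ 0.5416  0.1675 -0.6914  0.0002 -0.7112 -0.1901]
0.01759087330983709 [-1.2939 -0.3912  4.9181] 25.00080496072769
```

```bash
python3 -m creep '[-0.1,-0.8,0,0,1, -0.2,-1.6,0,0,1, -0.25,-2.4,0,0,1, -0.3,-3.2,0,0,1, -0.25,-4,0,0,1, -0.15,-4.8,0,0,1, 0,-5.6,0,0,1, 0.15,-6.2,0,0,1, 0.15,-6.2,0,0,1, 0.15,-6.2,0,0,1]' 25
python3 - <<'E'
from h import *
m,i,d=shot('wrist','w6.png')
go([.5039,.0633,.025]);print(observe()['force'],observe()['gripper_force'])
E
```

```text
time: 9.68
eef_pos: [0.5023, 0.0635, 0.0258]
orientation: [0.82, -0.573, -0.001, 0.0]
force: [-4.1, 3.6, 0.9]
gripper_width: 0.0176
gripper_force: 25.0
shift [ 0.07 -0.14  0.08] y az now -159.9 z [-0.0011  0.0001 -1.    ] tcp [0.5023 0.0635 0.0258] t 9.725 j [ 0.5136  0.2589 -0.5643 -0.0009 -0.7485 -0.162 ]
[-4.5991  4.1975 -0.7991] 24.999157190322876
```

View pics/w6.png

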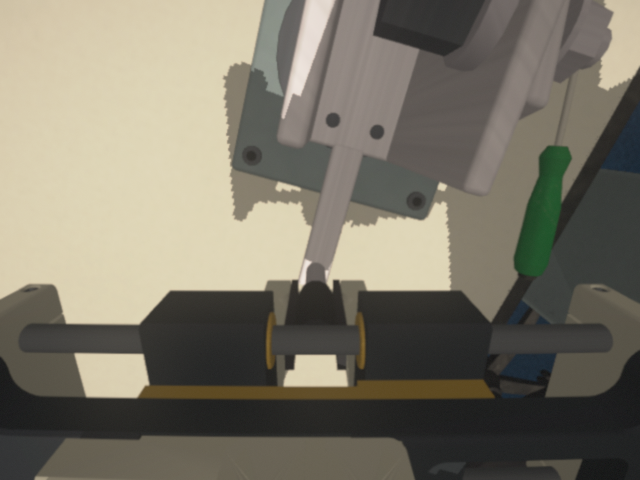

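```bash
python3 -m creep '[0,0,0,0,4, 0,0,0,0,4, 0,0,0,0,4, 0,0,-4,0,6, 0,0,-10,0,6, 0,0,-16,0,6, 0,0,-22,0,6, 0,0,-28,0,8, 0,0,-28,0,8]'
python3 - <<'E'
from h import *
m,i,d=shot('wrist','w7.png')
go([.5122,-.0614,.25],93.8)
def a(p,q,z):
    v=at_z(m,q,z)-at_z(m,p,z);return np.degrees(np.arctan2(v[1],v[0]))
for t in('knob_centre','gap_mouth','head_centre'):
    for r in mark_of('wrist',t)[:1]: print(t,r['p'],r['point'],at_d(m,r['point'],d),at_z(m,r['point'],.08))
E
```

```text
time: 10.85
eef_pos: [0.5055, 0.0639, 0.3117]
orientation: [0.82, -0.572, 0.003, -0.004]
force: [0.2, -0.1, -1.1]
gripper_width: 0.0745
gripper_force: 0.0
shift [12.04  3.57  5.83] turn -73.7 y az now -159.9 z [ 0.0045  0.0022 -1.    ] tcp [0.504  0.0638 0.3086] t 10.9 j [ 0.5132  0.0186 -0.149   0.0003 -1.3982 -0.1618]
knob_centre 0.73 [197.5, 315.0] [0.5086 0.0599 0.0978] [0.5076 0.0631 0.08  ]
gap_mouth 0.58 [94.9, 345.3] [ 0.5178 -0.0605  0.1222] [ 0.5163 -0.0656  0.08  ]
head_centre 0.61 [98.2, 348.3] [ 0.5136 -0.0584  0.1229] [ 0.5116 -0.0634  0.08  ]
```

View pics/w7.png

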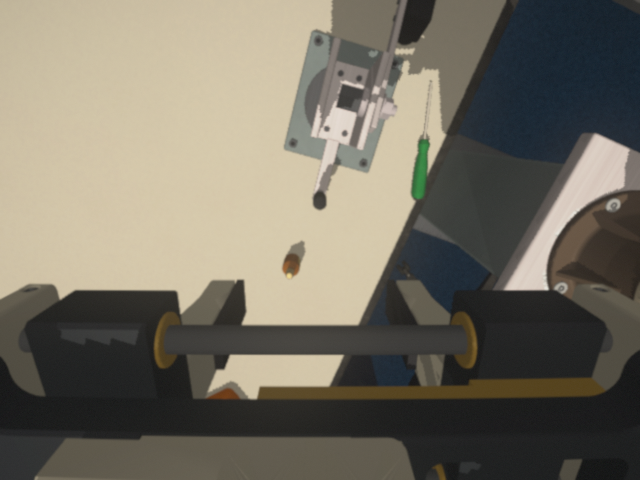

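```bash
python3 -m creep '[5.7,2,0,10,8, 11.4,4,0,20,8, 17,6.2,0,30,8, 22.8,8.4,0,40,8, 28.5,10.6,0,50,8, 34,13,0,60,8, 38.7,15.6,0,70,8, 40.7,21,0,80,8, 42.7,26.6,0,90,8, 44.7,32,0,100,8, 46.7,37.6,0,106,8, 48.7,43,0,106,8, 50.7,48.6,0,106,8, 52.7,54,0,106,8, 54.7,59.6,0,106,8, 56.7,65,0,106,8, 58,69.6,0,106,8, 58,69.6,0,106,8]'
python3 - <<'E'
from h import *
go([0.065,-0.93,.31],93.8)
E
```

```text
time: 13.3
eef_pos: [0.0459, -0.7215, 0.3023]
orientation: [-0.034, 0.999, 0.003, -0.001]
force: [-0.3, 0.1, -0.5]
gripper_width: 0.0803
gripper_force: 0.0
shift [ -0.48 -20.92  -0.88] turn 0.1 y az now 93.9 z [-0.0019  0.005  -1.    ] tcp [ 0.0459 -0.7215  0.3023] t 13.3 j [-1.2387  0.405   0.3294  0.0001 -1.5006 -0.2639]
```

```bash
python3 -m creep '[0,-4,0,0,8, 0,-8,0,0,8, 0,-12,0,0,8, 0,-16,0,0,8, 0,-20,0,0,8, 0,-20,0,0,8]'
python3 - <<'E'
from h import *
go([0.065,-0.93,.31],93.8)
E
```

```text
time: 14.05
eef_pos: [0.0656, -0.9225, 0.2936]
orientation: [-0.036, 0.999, 0.006, -0.001]
force: [1.0, -0.9, -3.1]
gripper_width: 0.0802
gripper_force: 0.0
shift [ 0.11 -0.72 -1.65] turn 0.4 y az now 94.2 z [-0.0018  0.0121 -0.9999] tcp [ 0.0656 -0.9225  0.2936] t 14.05 j [-1.2917  0.8802  1.1562 -0.0017 -1.8588 -0.2066]
```

```bash
python3 -m creep '[0,-5,0,0,8, 0,-10,0,0,8, 0,-15,0,0,8, 0,-20,0,0,8, 0,-20,0,0,8]'
python3 - <<'E'
from h import *
go([0.065,-0.93,.31],93.8)
E
```

```text
time: 14.68
eef_pos: [0.0684, -0.9864, 0.2495]
orientation: [-0.036, 0.999, -0.03, -0.002]
force: [0.7, -0.1, -0.2]
gripper_width: 0.0802
gripper_force: 0.0
shift [-0.03  5.27 -6.39] turn 0.4 y az now 94.2 z [-0.002  -0.0608 -0.9981] tcp [ 0.0684 -0.9864  0.2495] t 14.675 j [-1.2986  0.9776  1.2497  0.0187 -1.7847 -0.1953]
```

```bash
python3 -m creep '[0,-6,-3,0,8, 0,-12,-6,0,8, 0,-18,-9,0,8, 0,-24,-12,0,8, 0,-30,-15,0,8, 0,-30,-15,0,8]'
python3 - <<'E'
from h import *
go([0.065,-0.93,.31],93.8)
E
```

```text
time: 15.42
eef_pos: [0.0695, -1.0045, 0.2695]
orientation: [-0.036, 0.997, -0.062, -0.004]
force: [-0.1, -0.4, -0.5]
gripper_width: 0.0803
gripper_force: 0.0
shift [-0.03  6.91 -4.95] turn 0.4 y az now 94.2 z [-0.0041 -0.1239 -0.9923] tcp [ 0.0695 -1.0045  0.2695] t 15.425 j [-1.2944  0.9632  1.2506  0.0383 -1.7396 -0.1955]
```

```bash
python3 -m creep '[0,-60,-30,0,8, 0,-60,-30,0,8, 0,-60,-30,0,8, 0,-60,-30,0,8, 0,-60,-30,0,8, 0,-60,-30,0,8, 0,-60,-30,0,8, 0,-60,-30,0,8]'
python3 - <<'E'
from h import *
go([0.065,-0.93,.31],93.8)
E
```

```text
time: 16.42
eef_pos: [0.071, -1.0138, 0.3068]
orientation: [-0.036, 0.995, -0.094, -0.006]
force: [-0.2, 0.0, 0.7]
gripper_width: 0.08
gripper_force: 0.0
shift [ 0.02  8.19 -1.88] turn 0.4 y az now 94.2 z [-0.0062 -0.187  -0.9823] tcp [ 0.071  -1.0138  0.3068] t 16.425 j [-1.2871  0.9315  1.2506  0.0589 -1.7106 -0.1981]
```

```bash
python3 -m creep '[0,-60,-30,0,8, 0,-60,-30,0,8, 0,-60,-30,0,8]'; python3 -m creep '[0,-60,-30,0,8, 0,-60,-30,0,8, 0,-60,-30,0,8]'
python3 - <<'E'
from h import *
go([0.065,-0.93,.31],93.8)
E
```

```text
time: 16.8
eef_pos: [0.0731, -1.0259, 0.3387]
orientation: [-0.036, 0.991, -0.126, -0.008]
force: [0.6, -0.4, -0.0]
gripper_width: 0.08
gripper_force: 0.0
time: 17.18
eef_pos: [0.0751, -1.0341, 0.3742]
orientation: [-0.036, 0.987, -0.157, -0.011]
force: [-0.1, -0.5, -0.2]
gripper_width: 0.0803
gripper_force: 0.0
shift [ 0.1  11.93  2.88] turn 0.7 y az now 94.5 z [-0.0097 -0.3102 -0.9506] tcp [ 0.0751 -1.0341  0.3742] t 17.175 j [-1.2721  0.88    1.251   0.101  -1.6418 -0.2039]
```

```bash
python3 - <<'E'
from h import *
s=observe();T=R.from_quat(s['orientation']).as_matrix();print(T)
H=np.array([.513,-.061,.110]);z=T[:,2]
go([.42,-.60,.36]);go(H+.062*z-.10*z)
E
```

```text
[[-0.9972 -0.0739 -0.0097]
 [-0.0672  0.9483 -0.3102]
 [ 0.0321 -0.3087 -0.9506]]
shift [-37.36  39.06 -12.45] y az now 94.5 z [-0.0097 -0.3102 -0.9506] tcp [ 0.0751 -1.0341  0.3742] t 17.175 j [-1.2721  0.88    1.251   0.101  -1.6418 -0.2039]
shift [-51.06  97.2   -9.3 ] y az now 94.5 z [-0.0097 -0.3102 -0.9506] tcp [ 0.0751 -1.0341  0.3742] t 17.175 j [-1.2721  0.88    1.251   0.101  -1.6418 -0.2039]
```

```bash
python3 -m creep '[-4,4.3,-1.5,0.7,7, -8,8.6,-3,0.7,7, -12,12.9,-4.5,0.7,7, -16,17,-6,0.7,7, -20,21.5,-7.5,0.7,7, -24,25.8,-9,0.7,6, -28,30,-10.5,0.7,5, -33,35,-12,0.7,5, -37,40,-12.5,0.7,5, -39,45.5,-12.5,0.7,5, -41,51,-12.5,0.7,5, -43,57,-12,0.7,5, -45,63,-12,0.7,5, -47,69,-11.5,0.7,5, -48,75,-11,0.7,5, -49,81,-10.5,0.7,5, -50,87,-10,0.7,5, -51,92.5,-9.5,0.7,5, -51,97,-9.3,0.7,5, -51,97.2,-9.3,0.7,5]'
python3 - <<'E'
from h import *
s=observe();T=R.from_quat(s['orientation']).as_matrix();t=np.array(s['eef_pos'])
H=np.array([.513,-.061,.110]);z=T[:,2]
go(H+.062*z-.10*z,93.8);print(T[:,0])
m,i,d=shot('wrist','w8.png')
for tt in('head_centre','bolt_head','gap_mouth','knob_centre'):
    for r in mark_of('wrist',tt)[:1]: print(tt,r['p'],r['point'],at_d(m,r['point'],d))
E
```

```text
time: 19.68
eef_pos: [0.5125, -0.0471, 0.1453]
orientation: [-0.031, 0.987, -0.156, -0.01]
force: [-0.6, -0.4, 0.1]
gripper_width: 0.0501
gripper_force: 0.0
shift [-0.07 -0.23 -0.01] turn 0.1 y az now 93.9 z [-0.01   -0.3094 -0.9509] tcp [ 0.5125 -0.0471  0.1453] t 19.675 j [ 0.5127  0.1623 -0.5348  0.308  -1.0616 -2.1965]
[-0.9978 -0.0588  0.0296]
head_centre 0.8 [253.0, 312.4] [ 0.5105 -0.0568  0.1203]
bolt_head 0.7 [254.3, 313.6] [ 0.5111 -0.0557  0.1208]
gap_mouth 0.56 [264.1, 299.6] [ 0.5209 -0.0661  0.1198]
knob_centre 0.72 [252.4, 488.1] [0.4967 0.0586 0.1005]
```

View pics/w8.png

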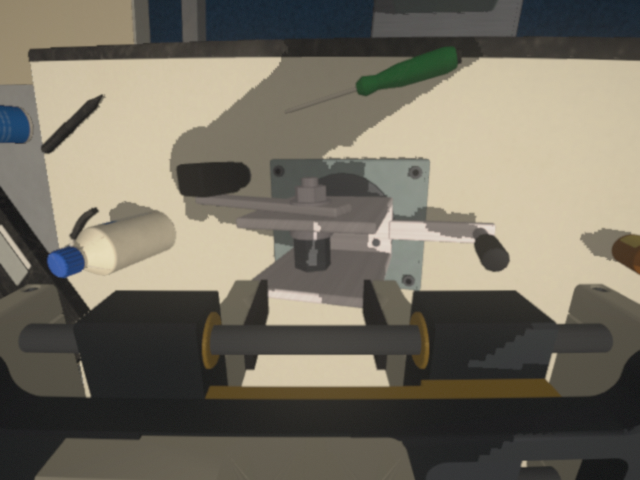

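```bash
python3 - <<'E'
from h import *
m,i,d=shot('wrist')
s=observe();T=R.from_quat(s['orientation']).as_matrix();t=np.array(s['eef_pos'])
w=lambda p:(1000*at_d(m,p,d)).round(0)
print('col312');[print(r,w((r,312)),i[r,312]) for r in range(216,304,4)]
print('row250');[print(c,w((250,c))) for c in range(284,344,4)]
print('rear plate/front plate ends');[print(p,w(p)) for p in((297,290),(297,360),(302,372),(215,300),(225,300),(215,380))]
print('tips');[print(p,(1000*T.T@(at_d(m,p,d)-t)).round()) for p in((284,245),(286,240),(284,385),(288,258),(288,370))]
E
```

```text
col312
216 [485. -62. 118.] [99 93 88]
220 [485. -59. 130.] [116 109 103]
224 [487. -58. 132.] [132 123 117]
228 [490. -58. 131.] [126 118 112]
232 [494. -59. 127.] [158 147 142]
236 [497. -59. 125.] [164 152 147]
240 [501. -60. 123.] [118 113 110]
244 [504. -60. 123.] [103 100  97]
248 [506. -59. 124.] [103 102  99]
252 [510. -60. 123.] [102 100  97]
256 [512. -59. 123.] [104 101  99]
260 [516. -59. 122.] [103 101  98]
264 [518. -59. 123.] [102  99  96]
268 [521. -58. 124.] [64 62 59]
272 [524. -58. 124.] [90 85 81]
276 [537. -65. 102.] [101  95  90]
280 [537. -62. 111.] [101  94  89]
284 [536. -59. 120.] [100  95  89]
288 [536. -57. 126.] [101  95  90]
292 [536. -55. 131.] [163 151 142]
296 [539. -55. 131.] [219 208 196]
300 [543. -55. 131.] [215 201 188]
row250
284 [ 554. -127.   11.]
288 [ 553. -122.   11.]
292 [ 552. -117.   12.]
296 [ 541. -103.   39.]
300 [511. -70. 118.]
304 [510. -66. 121.]
308 [509. -63. 122.]
312 [508. -60. 123.]
316 [508. -57. 121.]
320 [508. -54. 121.]
324 [508. -52. 119.]
328 [508. -49. 118.]
332 [510. -48. 110.]
336 [537. -63.  32.]
340 [537. -60.  29.]
rear plate/front plate ends
(297, 290) [543. -71. 133.]
(297, 360) [533. -21. 130.]
(302, 372) [501.  -7. 197.]
(215, 300) [486. -72. 117.]
(225, 300) [489. -67. 130.]
(215, 380) [480. -17. 108.]
tips
(284, 245) [ 12. -34. -46.]
(286, 240) [ 13. -36. -49.]
(284, 385) [ 11.  36. -44.]
(288, 258) [ 11. -27. -47.]
(288, 370) [ 11.  27. -48.]
```

```bash
python3 -m creep '[-0.1,-0.15,3,0,4, -0.1,-0.15,5.5,0,4, -0.1,-0.15,7.5,0,4, -0.1,-0.15,8.9,0,4, -0.1,-0.15,8.9,0,2, -0.1,-0.15,8.9,0,2, -0.1,-0.15,8.9,0,2, -0.1,-0.15,8.9,0,2, -0.1,-0.15,8.9,0,2]' 60
python3 - <<'E'
from h import *
s=observe();T=R.from_quat(s['orientation']).as_matrix()
H=np.array([.513,-.060,.110]);go(H+.062*T[:,2],93.8)
print(s['gripper_width'],s['gripper_force'],T.T@np.array(s['force']),s['wrist_torque'])
E
```

```text
time: 21.1
eef_pos: [0.5131, -0.0768, 0.0615]
orientation: [-0.03, 0.987, -0.155, -0.009]
force: [-1.6, 5.2, -8.9]
gripper_width: 0.0252
gripper_force: 60.0
shift [0.05 0.11 1.07] turn -0.1 y az now 93.7 z [-0.0091 -0.3069 -0.9517] tcp [ 0.5131 -0.0768  0.0615] t 21.1 j [ 0.4479  0.2521 -0.6657  0.3762 -0.8364 -2.2374]
0.025150193883223943 60.00378056516183 [1.0453 7.7767 6.8663] [3.7095 0.5121 0.07  ]
```

```bash
python3 -m creep '[0,0,0.3,0,2, 0,0,0.6,0,2, 0,0,0.9,0,2, 0,0,1.2,0,2, 0,0,1.2,0,2]' 60
python3 - <<'E'
from h import *
s=observe();T=R.from_quat(s['orientation']).as_matrix()
H=np.array([.513,-.060,.110]);go(H+.062*T[:,2],93.8)
print(s['gripper_width'],s['gripper_force'],T.T@np.array(s['force']),s['wrist_torque'])
m,i,d=shot('scene');mw,iw,dw=shot('wrist')
cv2.imwrite('pics/f.png',np.hstack([cv2.resize(i[180:330,250:450,::-1],(400,300)),cv2.resize(iw[:,:,::-1],(400,300))]))
E
```

```text
time: 21.72
eef_pos: [0.5156, -0.0784, 0.0563]
orientation: [-0.031, 0.987, -0.155, -0.006]
force: [-33.3, 34.5, 57.3]
gripper_width: 0.0235
gripper_force: 60.1
shift [0.26 0.12 0.53] turn -0.0 y az now 93.8 z [-0.0016 -0.3071 -0.9517] tcp [ 0.5156 -0.0784  0.0563] t 21.725 j [ 0.4435  0.2577 -0.6777  0.3907 -0.8136 -2.2471]
0.023462583532152453 60.06692739436403 [ 32.4288  17.2969 -65.0974] [ 6.4129 11.3054 -3.3272]
```

View pics/f.png

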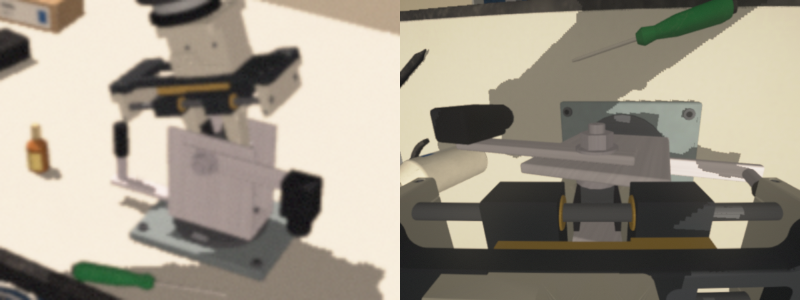

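```bash
python3 -m creep '[0,0,-0.3,0,2, 0,0,-0.6,0,2, 0,0,-0.7,0,2, 0,0,-0.7,0,2]' 60
python3 - <<'E'
from h import *
s=observe();T=R.from_quat(s['orientation']).as_matrix()
H=np.array([.513,-.060,.110]);go(H+.062*T[:,2],93.8)
print(s['gripper_width'],s['gripper_force'],T.T@np.array(s['force']),s['wrist_torque'])
m,i,d=shot('wrist')
q=mark_of('wrist','camera_arm')+mark_of('wrist','knob_centre');print([(x['p'],x['point'],at_d(m,x['point'],d)) for x in q])
w=lambda p:(1000*at_d(m,p,d)).round(0)
for c in range(40,240,12): # bar's top edge points: highest z among the column near bar
    P=[at_d(m,(r,c*1.6),d) for r in range(200,275)];P=[p for p in P if p[2]<.16 and p[2]>.05]
    if P: b=max(P,key=lambda p:p[2]);print(int(c*1.6),(1000*b).round())
E
```

```text
time: 22.32
eef_pos: [0.5149, -0.078, 0.0567]
orientation: [-0.03, 0.987, -0.155, -0.008]
force: [7.6, 1.9, -14.2]
gripper_width: 0.0233
gripper_force: 60.0
shift [0.22 0.1  0.58] turn -0.0 y az now 93.8 z [-0.0066 -0.3064 -0.9519] tcp [ 0.5149 -0.078   0.0567] t 22.325 j [ 0.4434  0.2592 -0.6718  0.3837 -0.8208 -2.2413]
0.0232983724729111 60.04991421941668 [-8.0632  5.6503 12.8716] [ 2.9329 -2.5127  1.1437]
[]
64 [ 479. -184.  133.]
83 [ 476. -171.  133.]
102 [ 477. -160.  133.]
121 [ 478. -156.  125.]
140 [ 488. -149.  122.]
160 [ 488. -138.  121.]
179 [ 483. -126.  122.]
198 [ 490. -108.  132.]
217 [490. -98. 133.]
236 [490. -89. 133.]
256 [488. -80. 132.]
275 [486. -72. 132.]
294 [485. -64. 131.]
313 [485. -57. 130.]
332 [484. -49. 128.]
352 [483. -42. 128.]
371 [482. -35. 126.]
```

```bash
python3 - <<'E'
from h import *
m,i,d=shot('wrist')
K=np.array([[m['fx'],0,m['cx']],[0,m['fy'],m['cy']],[0,0,1.]])
g=np.stack(np.meshgrid(np.arange(640),np.arange(480)),-1).reshape(-1,1,2).astype(float)
u=cv2.undistortPoints(g,K,np.array(m['dist_coeffs'],float)).reshape(480,640,2)
P=np.array(m['position'])+np.dstack([u[...,0],-u[...,1],-np.ones((480,640))])*d[...,None]@Rm(m).T
def yaw(M,n):
    q=P[M][:,:2];q=q-q.mean(0);v=np.linalg.svd(q,full_matrices=False)[2][0];print(n,M.sum(),P[M].mean(0),'yaw',(np.degrees(np.arctan2(-v[0],v[1]))+90)%180-90)
x,y,z=P[...,0],P[...,1],P[...,2]
yaw((abs(z-.131)<.003)&(x>.46)&(x<.505)&(y>-.11)&(y<0),'front plate top')
yaw((abs(z-.121)<.004)&(x>.46)&(x<.495)&(y<-.115)&(y>-.15),'bar top')
yaw((abs(z-.056)<.1)&(z>.026)&(z<.034)&(y>.0)&(y<.06)&(x>.47)&(x<.54),'lever?')
k=(z>.085)&(z<.103)&(y>.045)&(y<.09);print('knob',k.sum(),P[k].mean(0) if k.any() else '')
# foot front edge: per column y, min x of foot-top points
E=[]
for yy in np.arange(-.12,.0,.004):
    M=(abs(z-.012)<.004)&(abs(y-yy)<.002)&(x<.47)&(i.sum(2)<480)
    if M.any():E.append((x[M].min(),yy))
E=np.array(E);print(len(E)); 
if len(E)>4:
    f=np.polyfit(E[:,1],E[:,0],1);print('foot yaw',np.degrees(np.arctan(-f[0])),E[::4])
mt,it,dt=shot('top');r=mark_of('top','knob_centre');print([(q['p'],q['point'],at_z(mt,q['point'],.08)) for q in r[:2]])
ms,i2,ds=shot('scene');r=mark_of('scene','knob_centre');print([(q['p'],q['point'],at_z(ms,q['point'],.08)) for q in r[:2]])
E
```

```text
front plate top 4133 [ 0.4878 -0.0629  0.1311] yaw 5.795949270168336
bar top 841 [ 0.4846 -0.1318  0.1206] yaw 4.685990352033869
lever? 2958 [0.5062 0.0313 0.0286] yaw 4.773864860702986
knob 0 
30
foot yaw 23.062311981224415 [[ 0.4042 -0.12  ]
 [ 0.3989 -0.104 ]
 [ 0.3941 -0.088 ]
 [ 0.3887 -0.072 ]
 [ 0.3769 -0.056 ]
 [ 0.3715 -0.04  ]
 [ 0.3643 -0.024 ]
 [ 0.3588 -0.008 ]]
[]
[(0.67, [246.5, 312.5], array([0.5184, 0.0665, 0.08  ]))]
```

```bash
python3 -c "
from bench import *
print(sign_off())"
```

```text
the job is handed in; nothing more can be done
None
```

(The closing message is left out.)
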